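# Clamp a heel's top piece home with a ratchet clamp, then release it

### The job

Squeeze the bench clamp's handles together until its jaw has pushed the rubber top piece fully home on the heel and the ratchet holds it there, with the jaw still bearing firmly on it. Let go and leave it clamped by itself for at least three seconds, then press the loose handle's thumb plate sideways (down towards the bench) to free the ratchet and let the handle come all the way open. Use no more than moderate hand force throughout (stay below 28 N) and leave the things around it alone.

Things in the scene. Friction and masses are not known exactly. Their poses are not given: they have to be found in the camera images.
- clamp: Bench ratchet clamp like a big hemostat lying flat on a grey plate 200 x 130 x 12 mm. Origin: on the bench below the pivot; x from handles to jaws, z up. Handles and jaws lie level, centred 70 mm above the bench. The +y handle is fixed; the -y one is loose and swings about the pivot. Crossed like scissors: the loose handle's jaw is on the +y side and moves to -y as it closes.
- handle (a joint): Closing angle of the loose handle: 0 = open (light spring), at most 0.40 rad. Ratchet teeth hold it every 0.045 rad from about 0.055 to 0.37; let go, it drops back to the last tooth passed. The top piece comes home between 0.06 and 0.29, varying with the heel; then the jaw yields for 0.08 rad more and stops hard. Only a tooth passed after home keeps the jaw bearing on it.
- shank (a joint): Sideways (downward) bend of the loose handle about the pivot: 0 = level, teeth engaged; up to 0.075 rad, pressed down on its stop (10 mm at the thumb plate). The teeth are free above about 0.026 rad (3.5 mm at the thumb plate). A spring brings it back up. As the handle closes, a small sprung pawl clicks over the teeth by itself.
- cap (a joint): Gap between top piece and heel, m: 0 = fully home, 0.0025 to 0.0035 at the start. The top piece is a black rubber plate 48 x 48 x 6 mm, upright on two pins on the heel's +y face (clamp frame). Stiff to push (7 N at the jaw), it stays where it is pushed. The heel, a wooden block 46 mm square, is bolted to the fixed jaw; heels differ in height by 15 mm, not measured: feel it.
- thumb_plate (a point): Centre of the upper face of the thumb plate, a flat steel disc 39 mm across, 9 mm thick, at the loose handle's end; upper face 74.5 mm above the bench. At handle angle a, in the clamp's frame: x = -135 cos(0.50 - a), y = -135 sin(0.50 - a) mm. Its outer (-y) side is free to push. To release, press it down with 7 to 13 N; friction may hold it, so draw it outwards (-y) while pressing.
- shank_mid (a point): Upper side of the loose handle's shank (steel bar 10 mm thick), 80 mm from the pivot. The two shanks measure about 66 mm over their outsides here when open. Closing from here takes 1.7 times the force needed at the thumb plate, which is too much: push at the thumb plate.
- fixed_ring (a point): Centre of the fixed handle's finger ring (39 mm outer diameter), on its upper side, 74.5 mm above the bench; it does not move.
- pivot (a point): The clamp's pivot, in the plane of the handles, 70 mm above the bench. Forces on the thumb plate's outer side, 135 mm from here, while closing: 2 to 5 N free, 6 to 9 N while the top piece slides, 7 to 10 N when it comes home, 15 to 20 N (clicks included) near the end of the jaw's give, where stopping at 19 N is right; rigid beyond.
- jaw: The moving jaw: a curved steel arm with an upright round rubber pad (16 mm across, 24 mm tall) at 68 mm from the pivot; origin at the pivot, 70 mm above the bench. It presses on the top piece.
- glue_bottle: Bystander: white bottle with a black cap, 48 mm across, 130 mm tall, beside the clamp on its -y side. Origin under its centre. Leave alone.
- brush_jar: Bystander: glass jar with two brushes, 64 mm across, 75 mm tall (brushes to 150 mm). Origin under its centre. Leave alone.
- tack_tin: Bystander: round metal tin, 71 mm across, 36 mm tall. Origin under its centre. Leave alone.

How it is judged:
By the outcome, as a careful person would: the job done as asked, in the order asked, and still so for the second after the job is handed in, with the robot touching nothing.
It also fails if it takes over 51 s, if anything falls off the work surface, if the arm or the gripper's body presses on something with over 40 N, if the wrist force passes 120 N, or if a joint passes its speed limit or range.

### The arm

A 6-joint arm with a two-finger parallel gripper is mounted at the origin on the work surface. World frame = base frame: x ahead of the robot, y to its left, z up, the work surface at z = 0. Lengths are in m, angles in rad, forces in N, time in s.
With the tool pointing down it reaches from about 0.325 to 0.85 m from the base axis. Payload 4.4 kg.
Tool frame: the origin (TCP) lies between the finger pads; the fingertips stand 8 mm ahead of it and the grasp point (between the pads) lies 11 mm behind it; z points along the fingers, y is the line along which they close (so a half turn about z gives the same grasp; the last joint's range is limited). The gripper opens to 94 mm and grips with 3 to 60 N. Pads are 16 mm wide; open, the fingers measure 119 mm over their backs; the gripper's body (75 mm by 177 mm) begins 78 mm behind the grasp point.
Start: joints at [-1.438, 0.207, 1.542, -0, 1.393, -0.15], TCP at [0.16, -0.552, 0.213] pointing down, gripper open.
Joint ranges: [-2.73, 2.73], [-0.86, 2.22], [0.23, 2.46], [-1.11, 4.25], [0.08, 2.63], [-2.82, 2.82]. Speed limits (rad/s): [2.79, 2.79, 3.14, 3.14, 3.14, 3.14].

### API

Orientations are given as a rotation vector (axis times angle).
In Python, from workcell import sensors, vision, workorder gives the robot as it stands. The module is installed in compiled form; this text tells all that it offers.
- The arm moves only by the shell command python3 -m crank 'ROWS' [OPENING] [FORCE]. ROWS is JSON, a list of rows, each an object with "slide": the shift along the tool's x, y, z each as a share of 750 mm, from -1 to 1, a list of three; "rot": the turn, a rotation vector about the tool's x, y, z each as a share of 1.5 rad, from -1 to 1, a list of three. A call has 1 to 12 rows; each row shifts and turns the commanded pose from where the row before left it, along the tool's axes as they then stand; what a row does not reach is not made up. A row lasts 1/10 s, in which the tool goes at most 50 mm and 8.59 degrees, less where a joint would pass 70% of its speed; a pose out of reach is approached as far as the arm can. A call with a number of a shift or a turn outside -1 to 1 is refused whole. A call with a gripper value outside its range is refused whole. OPENING is the opening, from 0 (shut) to 1 (fully open), set as the call begins (- or left out, the last holds). The fingers move at their own pace and stop on an object; FORCE is the grip in N (left out, the last holds). Time passes only in rows, so rows that do not move let the fingers close. It gives the time, the measured TCP pose, the force, the opening and the grip force at its end, in the units of the state.
- sensors.state(): the state, without advancing time (a new reading comes with each control period).
- vision.camera(name): name is "scene" or "side" or "wrist"; returns the picture (400x640x3 uint8, red, green, blue); there is no depth.
- vision.camera_model(name): a dict with "fx", "fy", "cx", "cy" (pixels), "T" (4x4, takes a point from camera to world coordinates). Camera axes: x right, y down, z forward; pixel columns grow to the right and rows downward; lengths in m; the calibration is good to about 2 mm. A picture is of the moment at which its call begins: read the wrist's pose just before it. camera_model takes no time and is no camera call; for the wrist camera it gives the pose at the moment of the call.
- workorder.job_done(): hands the job in; it is judged then, once.
Trained networks look in the newest picture that a camera, given by its name, has taken for a name from the list of things; names that differ only in an ending like _2 or _b are one class to them, and where a whole thing is asked for, a point or a joint stands for the part that bears it (a point fixed in the world has none). Each returns a list of dicts, best first, with "conf" (0 to 1); they miss things now and then, are a little off and sometimes report something else, mostly with a low value. They report only what shows in the picture. A call takes as long as a camera call.
- vision.search_frame(label, camera): "rect" ([left, top, right, bottom] as shares, 0 to 1, of the picture: columns of its width, rows of its height, round what is visible of it).
The state is a dict: "clock": time; "qpos": joint angles; "joint_vel": joint speeds; "joint_efforts": joint torques, N m; "ee_pos": TCP position; "tool_rot": TCP orientation; "force": force on the tool from outside, world axes, zero at the start; "moment": the same for the moment, N m; "grip_width": finger opening in m; "grip_force": force on a finger pad.
Only numpy, scipy, OpenCV 4.12 (cv2) and the standard library are available. Lean on these libraries where they do the work, as an engineer would, in place of code of your own. Each camera call takes 0.05 s, during which the arm holds its last target. There are 200 camera calls.

## Working session

There is one attempt and no reset: what is moved stays moved. The work goes in short steps, Python scripts to look and compute and a shell command to move; the robot and the scene stay as the last step left them, time stands still between calls to the robot, and variables do not carry over. Pictures are saved under pics/ and viewed, at most 10 in all, crops included, and the job is handed in when it is done.

```bash
mkdir -p pics
cat > h.py <<'E'
from workcell import sensors, vision, workorder
import numpy as np, cv2
from scipy.spatial.transform import Rotation as R
def ray(cam,u,v,z,m=None):
    m=m or vision.camera_model(cam);T=np.array(m["T"])
    d=T[:3,:3]@np.array([(u-m["cx"])/m["fx"],(v-m["cy"])/m["fy"],1]);o=T[:3,3]
    return o+d*(z-o[2])/d[2]
def proj(cam,p,m=None):
    m=m or vision.camera_model(cam);T=np.linalg.inv(np.array(m["T"]));c=T[:3,:3]@np.array(p)+T[:3,3]
    return m["fx"]*c[0]/c[2]+m["cx"],m["fy"]*c[1]/c[2]+m["cy"]
E
python3 - <<'E'
from h import *
s=sensors.state();print(s["clock"],s["ee_pos"],s["tool_rot"],s["force"])
for c in ["scene","side"]:
    im=vision.camera(c);cv2.imwrite(f"pics/{c}0.png",im[:,:,::-1])
    m=vision.camera_model(c);print(c,np.round(np.array(m["T"])[:3,3],3))
    for l,z in [("clamp",.06),("thumb_plate",.0745),("fixed_ring",.0745),("pivot",.07),("glue_bottle",.06),("brush_jar",.04),("tack_tin",.02)]:
        for r in vision.search_frame(l,c)[:2]:
            a=np.array(r["rect"])*[640,400,640,400];print(l,round(r["conf"],2),a.round(),ray(c,(a[0]+a[2])/2,(a[1]+a[3])/2,z,m).round(3))
E
```

```text
0.0 [ 0.1603336  -0.55138085  0.2123046 ] [-3.10801056e+00 -4.42434062e-01  2.12114840e-06] [0.49477644 0.25686413 0.23278668]
scene [1.15  0.317 0.473]
clamp 0.78 [233. 166. 350. 285.] [0.652 0.028 0.06 ]
thumb_plate 0.8 [285. 165. 309. 191.] [ 0.522 -0.034  0.075]
fixed_ring 0.87 [233. 164. 348. 283.] [0.666 0.034 0.075]
fixed_ring 0.27 [287. 209. 300. 236.] [0.661 0.037 0.075]
pivot 0.87 [231. 163. 352. 281.] [0.656 0.03  0.07 ]
glue_bottle 0.63 [185. 159. 217. 227.] [ 0.644 -0.18   0.06 ]
glue_bottle 0.33 [287. 164. 308. 195.] [ 0.506 -0.042  0.06 ]
brush_jar 0.74 [368. 191. 412. 290.] [0.586 0.186 0.04 ]
brush_jar 0.5 [289. 206. 301. 235.] [0.612 0.011 0.04 ]
tack_tin 0.62 [386. 198. 423. 232.] [0.464 0.179 0.02 ]
tack_tin 0.4 [230. 162. 353. 282.] [ 0.595 -0.006  0.02 ]
side [0.261 0.532 0.71 ]
clamp 0.55 [266. 150. 410. 247.] [0.58  0.019 0.06 ]
clamp 0.52 [337. 185. 411. 205.] [ 0.528 -0.03   0.06 ]
thumb_plate 0.84 [339. 182. 412. 202.] [ 0.524 -0.025  0.075]
fixed_ring 0.96 [267. 148. 409. 250.] [0.572 0.032 0.075]
pivot 0.72 [268. 149. 410. 244.] [0.578 0.021 0.07 ]
pivot 0.67 [292. 161. 309. 181.] [0.678 0.009 0.07 ]
glue_bottle 0.69 [349. 101. 373. 159.] [ 0.656 -0.185  0.06 ]
brush_jar 0.76 [237. 206. 276. 281.] [0.648 0.184 0.04 ]
brush_jar 0.17 [270. 145. 409. 249.] [ 0.59  -0.002  0.04 ]
tack_tin 0.77 [326. 275. 367. 326.] [0.456 0.176 0.02 ]
```

View pics/scene0.png

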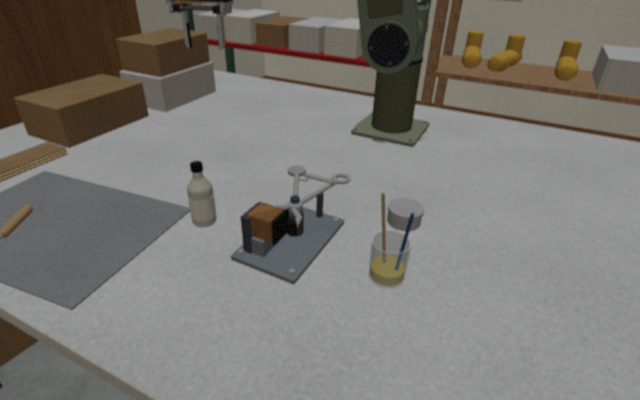

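View pics/side0.png

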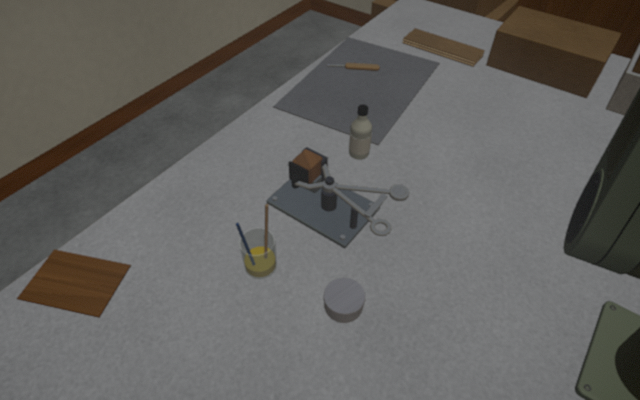

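The scene view shows the disc (thumb plate) at (297,171), the finger ring at (340,179) and the pivot near (296,203). In the side view they are at (399,192), (380,227) and (330,184).

```bash
python3 - <<'E'
from h import *
P={"thumb":((297,170),(399,191),.0745),"ring":((340,179),(380,227),.0745),"pivot":((296,203),(330,183),.075)}
for k,(a,b,z) in P.items(): print(k,ray("scene",*a,z).round(4),ray("side",*b,z).round(4))
# close crops
for c,(u,v) in (("scene",(295,205)),("side",(345,190))):
    im=cv2.imread(f"pics/{c}0.png");cv2.imwrite(f"pics/{c}0c.png",cv2.resize(im[v-60:v+60,u-80:u+80],None,fx=5,fy=5,interpolation=cv2.INTER_CUBIC))
E
python3 - <<'E'
import cv2,numpy as np
a=cv2.imread('pics/scene0c.png');b=cv2.imread('pics/side0c.png')
cv2.imwrite('pics/both.png',cv2.resize(np.vstack([a,b]),(400,600)))
E
```

```text
thumb [ 0.4923 -0.0507  0.0745] [ 0.4893 -0.0539  0.0745]
ring [0.484  0.0437 0.0745] [0.4735 0.0444 0.0745]
pivot [0.6059 0.0105 0.075 ] [0.6086 0.0061 0.075 ]
```

View pics/side0c.png

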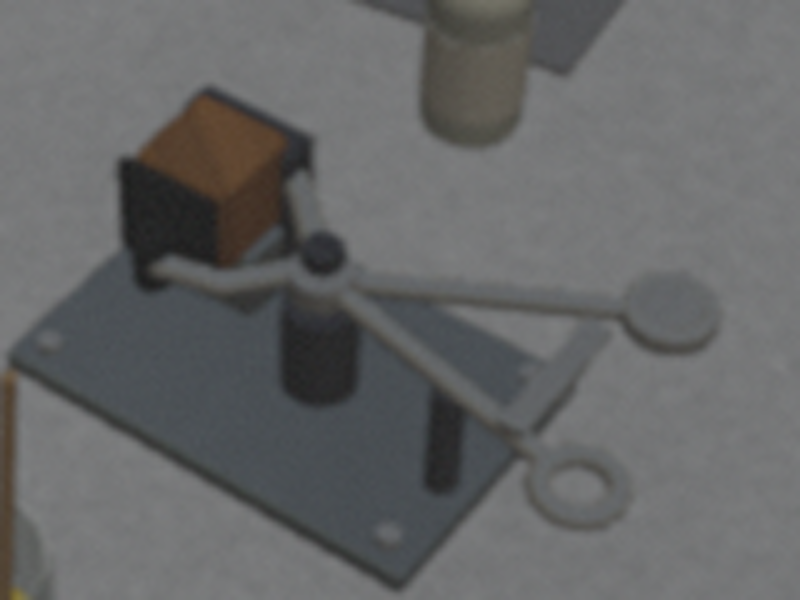

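The disc is at about (0.491, -0.052), the pivot at about (0.607, 0.008), and the clamp yaw is about 0. The tool's -y axis already matches the mean closing direction, so a straight push with shut fingers will work. I'm moving above the outer side first.

```bash
python3 -m crank '[{"slide":[0.05,-0.035,0],"rot":[0,0,0]},{"slide":[0.05,-0.035,0],"rot":[0,0,0]},{"slide":[0.05,-0.035,0],"rot":[0,0,0]},{"slide":[0.05,-0.035,0],"rot":[0,0,0]},{"slide":[0.05,-0.035,0],"rot":[0,0,0]},{"slide":[0.05,-0.035,0],"rot":[0,0,0]},{"slide":[0.05,-0.035,0],"rot":[0,0,0]},{"slide":[0.05,-0.035,0],"rot":[0,0,0]},{"slide":[0.05,-0.035,0],"rot":[0,0,0]},{"slide":[0.05,-0.035,0],"rot":[0,0,0]},{"slide":[0.05,-0.035,0],"rot":[0,0,0]},{"slide":[0.05,-0.035,0],"rot":[0,0,0]}]' 0 30
python3 - <<'E'
from h import *
s=sensors.state();print(s["clock"],s["ee_pos"],s["tool_rot"],s["force"],s["grip_width"])
m=vision.camera_model("wrist");im=vision.camera("wrist");cv2.imwrite("pics/w1.png",im[:,:,::-1])
print(np.round(np.array(m["T"]),3).tolist())
for l,z in [("thumb_plate",.0745),("fixed_ring",.0745),("pivot",.075)]:
    for r in vision.search_frame(l,"wrist")[:2]:
        a=np.array(r["rect"])*[640,400,640,400];print(l,round(r["conf"],2),a.round(),ray("wrist",(a[0]+a[2])/2,(a[1]+a[3])/2,z,m).round(4))
E
```

```text
clock: 2.0
ee_pos: [0.5057, -0.1225, 0.2137]
tool_rot: [3.11, 0.443, 0.001]
force: [0.7, -0.8, -0.3]
grip_width: 0.0025
grip_force: 0.0
2.0 [ 0.50570781 -0.12245458  0.21374428] [3.10967397e+00 4.42883588e-01 1.00704089e-03] [ 0.70461745 -0.8226938  -0.31176336] 0.002464003746895907
[[0.278, -0.929, -0.245, 0.577], [-0.96, -0.269, -0.072, -0.102], [0.001, 0.255, -0.967, 0.385], [0.0, 0.0, 0.0, 1.0]]
thumb_plate 0.89 [209.  60. 270. 212.] [ 0.5409 -0.0368  0.0745]
fixed_ring 0.86 [128.   1. 309. 212.] [ 0.5607 -0.0135  0.0745]
pivot 0.64 [127.   0. 309. 212.] [ 0.5611 -0.013   0.075 ]
```

View pics/w1.png

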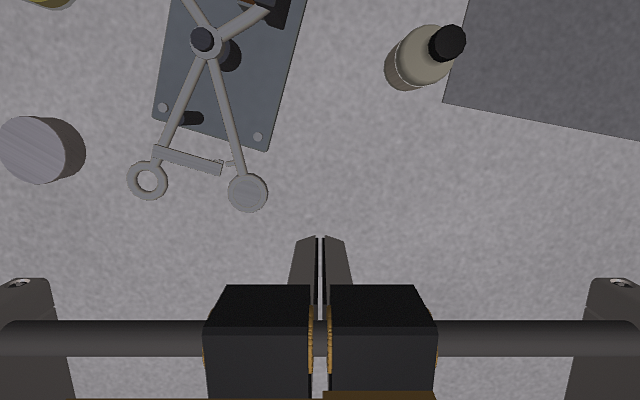

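The wrist view shows the thumb disc centred at (248,192), the ring at (147,180) and the pivot cap at (204,40). The finger tips show at (320,240).

Run:
```python
from h import *
t=ray("wrist",248,192,.0745);r=ray("wrist",147,180,.0745);p=ray("wrist",205,40,.078)
for n,q in(("t",t),("r",r),("p",p)):print(n,q.round(4))
d=(t-p)[:2];print("len",np.linalg.norm(d),"ang",np.degrees(np.arctan2(-d[1],-d[0])))
s=sensors.state();T=R.from_rotvec(s["tool_rot"]);print("disc in tool",T.inv().apply(t-np.array(s["ee_pos"])).round(4), "tool axes",T.as_matrix().round(3).tolist())
```

```text
t [ 0.4909 -0.0575  0.0745]
r [0.4755 0.0363 0.0745]
p [0.6089 0.0063 0.078 ]
len 0.13413198286920927 ang 28.396134100591773
disc in tool [ 0.0053 -0.0672  0.1388] tool axes [[0.96, 0.282, -0.001], [0.282, -0.96, -0.0], [-0.001, 0.0, -1.0]]
```

```bash
python3 -m crank '[{"slide":[0.0053,0,0.049],"rot":[0,0,0]},{"slide":[0,0,0.049],"rot":[0,0,0]},{"slide":[0,0,0.049],"rot":[0,0,0]},{"slide":[0,0,0.049],"rot":[0,0,0]},{"slide":[0,-0.016,0],"rot":[0,0,0]},{"slide":[0,-0.016,0],"rot":[0,0,0]},{"slide":[0,0,0],"rot":[0,0,0]},{"slide":[0,0,0],"rot":[0,0,0]}]'
python3 -m crank '[{"slide":[0,-0.004,0],"rot":[0,0,0]},{"slide":[0,-0.004,0],"rot":[0,0,0]},{"slide":[0,-0.004,0],"rot":[0,0,0]},{"slide":[0,-0.004,0],"rot":[0,0,0]},{"slide":[0,0,0],"rot":[0,0,0]}]'
```

```text
clock: 3.0
ee_pos: [0.5035, -0.1005, 0.069]
tool_rot: [3.107, 0.443, 0.007]
force: [0.1, -0.1, 0.3]
grip_width: 0.0003
grip_force: 0.0
clock: 3.5
ee_pos: [0.4982, -0.0879, 0.0664]
tool_rot: [-3.11, -0.444, 0.0]
force: [0.9, -0.6, 0.2]
grip_width: 0.0009
grip_force: 0.0
```

```bash
python3 -m crank '[{"slide":[0,-0.003,0],"rot":[0,0,0]},{"slide":[0,-0.003,0],"rot":[0,0,0]},{"slide":[0,0,0],"rot":[0,0,0]}]'
python3 -m crank '[{"slide":[0,-0.003,0],"rot":[0,0,0]},{"slide":[0,-0.003,0],"rot":[0,0,0]},{"slide":[0,0,0],"rot":[0,0,0]}]'
```

```text
clock: 3.8
ee_pos: [0.497, -0.0845, 0.0664]
tool_rot: [3.109, 0.443, -0.001]
force: [-0.6, -2.9, -0.0]
grip_width: 0.0006
grip_force: 1.2
clock: 4.1
ee_pos: [0.4952, -0.0814, 0.0662]
tool_rot: [3.107, 0.444, -0.003]
force: [-2.0, -7.1, -1.6]
grip_width: 0.0002
grip_force: 2.8
```

```bash
for i in 1; do python3 -m crank '[{"slide":[0,-0.003,0],"rot":[0,0,0]},{"slide":[0,0,0],"rot":[0,0,0]}]'; python3 -m crank '[{"slide":[0,-0.003,0],"rot":[0,0,0]},{"slide":[0,0,0],"rot":[0,0,0]}]'; done
```

```text
clock: 4.3
ee_pos: [0.4949, -0.078, 0.0664]
tool_rot: [3.11, 0.443, -0.001]
force: [-1.2, -3.7, 1.3]
grip_width: 0.0005
grip_force: 1.5
clock: 4.5
ee_pos: [0.4942, -0.0764, 0.0663]
tool_rot: [3.108, 0.444, -0.002]
force: [-2.0, -6.1, -0.0]
grip_width: 0.0006
grip_force: 2.6
```

```bash
python3 -m crank '[{"slide":[0,-0.003,0],"rot":[0,0,0]},{"slide":[0,0,0],"rot":[0,0,0]}]' | egrep 'ee|for'; python3 -m crank '[{"slide":[0,-0.003,0],"rot":[0,0,0]},{"slide":[0,0,0],"rot":[0,0,0]}]'| egrep 'ee|for'
```

```text
ee_pos: [0.4938, -0.0737, 0.0664]
force: [-1.2, -1.8, 0.6]
grip_force: 1.1
ee_pos: [0.4932, -0.0713, 0.0664]
force: [-1.0, -4.8, -0.9]
grip_force: 2.1
```

```bash
python3 -m crank '[{"slide":[0,-0.003,0],"rot":[0,0,0]},{"slide":[0,0,0],"rot":[0,0,0]}]' | egrep 'ee|for'; python3 -m crank '[{"slide":[0,-0.003,0],"rot":[0,0,0]},{"slide":[0,0,0],"rot":[0,0,0]}]'| egrep 'ee|for'
```

```text
ee_pos: [0.4926, -0.0701, 0.0664]
force: [-1.0, -7.0, -1.4]
grip_force: 3.3
ee_pos: [0.4918, -0.0674, 0.0665]
force: [-2.3, -6.2, 1.2]
grip_force: 2.5
```

```bash
python3 -m crank '[{"slide":[0,-0.003,0],"rot":[0,0,0]},{"slide":[0,0,0],"rot":[0,0,0]}]' | egrep 'ee|for'; python3 -m crank '[{"slide":[0,-0.003,0],"rot":[0,0,0]},{"slide":[0,0,0],"rot":[0,0,0]}]'| egrep 'ee|for'
```

```text
ee_pos: [0.4911, -0.066, 0.0665]
force: [-1.8, -7.6, -1.2]
grip_force: 3.5
ee_pos: [0.4905, -0.0648, 0.0665]
force: [-2.1, -10.5, -0.8]
grip_force: 4.8
```

```bash
python3 -m crank '[{"slide":[0,-0.003,0],"rot":[0,0,0]},{"slide":[0,0,0],"rot":[0,0,0]}]' | egrep 'ee|for'; python3 -m crank '[{"slide":[0,-0.002,0],"rot":[0,0,0]},{"slide":[0,0,0],"rot":[0,0,0]}]'| egrep 'ee|for'
```

```text
ee_pos: [0.4895, -0.062, 0.0664]
force: [-3.9, -7.3, 0.5]
grip_force: 3.0
ee_pos: [0.4891, -0.0606, 0.0665]
force: [-3.7, -9.1, 1.0]
grip_force: 4.1
```

```bash
python3 -m crank '[{"slide":[0,-0.002,0],"rot":[0,0,0]},{"slide":[0,0,0],"rot":[0,0,0]}]' | egrep 'ee|for'; python3 -m crank '[{"slide":[0,-0.002,0],"rot":[0,0,0]},{"slide":[0,0,0],"rot":[0,0,0]}]'| egrep 'ee|for'
```

```text
ee_pos: [0.4887, -0.0599, 0.0665]
force: [-3.7, -11.3, -0.2]
grip_force: 4.9
ee_pos: [0.4884, -0.059, 0.0665]
force: [-4.1, -12.5, 0.7]
grip_force: 5.6
```

```bash
python3 -m crank '[{"slide":[0,-0.002,0],"rot":[0,0,0]},{"slide":[0,0,0],"rot":[0,0,0]}]' | egrep 'ee|for'; python3 -m crank '[{"slide":[0,-0.002,0],"rot":[0,0,0]},{"slide":[0,0,0],"rot":[0,0,0]}]'| egrep 'ee|for'
```

```text
ee_pos: [0.4881, -0.0582, 0.0665]
force: [-3.6, -14.3, -0.5]
grip_force: 6.5
ee_pos: [0.4871, -0.0559, 0.0664]
force: [-4.2, -11.5, 0.9]
grip_force: 5.2
```

```bash
python3 -m crank '[{"slide":[0,-0.002,0],"rot":[0,0,0]},{"slide":[0,0,0],"rot":[0,0,0]}]' | egrep 'ee|for'; python3 -m crank '[{"slide":[0,-0.0015,0],"rot":[0,0,0]},{"slide":[0,0,0],"rot":[0,0,0]}]'| egrep 'ee|for'
```

```text
ee_pos: [0.4867, -0.0549, 0.0665]
force: [-5.2, -14.0, 1.1]
grip_force: 5.9
ee_pos: [0.4864, -0.0543, 0.0665]
force: [-5.5, -14.3, 0.8]
grip_force: 6.5
```

```bash
python3 -m crank '[{"slide":[0,-0.0015,0],"rot":[0,0,0]},{"slide":[0,0,0],"rot":[0,0,0]}]' | egrep 'ee|for'
```

```text
ee_pos: [0.4863, -0.0538, 0.0665]
force: [-5.1, -16.5, -0.8]
grip_force: 7.3
```

```bash
python3 -m crank '[{"slide":[0,-0.0012,0],"rot":[0,0,0]},{"slide":[0,0,0],"rot":[0,0,0]}]' | egrep 'ee|for'
```

```text
ee_pos: [0.4861, -0.0533, 0.0665]
force: [-4.8, -17.9, -0.8]
grip_force: 7.7
```

```bash
python3 -m crank '[{"slide":[0,-0.0012,0],"rot":[0,0,0]},{"slide":[0,0,0],"rot":[0,0,0]}]' | egrep 'ee|for'
```

```text
ee_pos: [0.4858, -0.0527, 0.0665]
force: [-3.7, -17.7, -0.6]
grip_force: 8.1
```

```bash
python3 -m crank '[{"slide":[0,-0.0008,0],"rot":[0,0,0]},{"slide":[0,0,0],"rot":[0,0,0]}]' | egrep 'clock|ee|for'
```

```text
clock: 8.1
ee_pos: [0.4858, -0.0525, 0.0666]
force: [-4.4, -18.9, -0.9]
grip_force: 8.6
```

```bash
python3 -m crank '[{"slide":[0,0.005,0],"rot":[0,0,0]},{"slide":[0,0.003,0],"rot":[0,0,0]},{"slide":[0,0,0],"rot":[0,0,0]}]' | egrep 'clock|ee|for';python3 -m crank '[{"slide":[0,0.003,0],"rot":[0,0,0]},{"slide":[0,0,0],"rot":[0,0,0]}]' | egrep 'clock|ee|for';python3 -m crank '[{"slide":[0,0.003,0],"rot":[0,0,0]},{"slide":[0,0,0],"rot":[0,0,0]}]' | egrep 'clock|ee|for'
```

```text
clock: 8.4
ee_pos: [0.4872, -0.0559, 0.0665]
force: [-3.5, -12.3, 0.5]
grip_force: 5.2
clock: 8.6
ee_pos: [0.4883, -0.0564, 0.0664]
force: [-2.6, -7.1, 0.1]
grip_force: 3.1
clock: 8.8
ee_pos: [0.4897, -0.0567, 0.0665]
force: [-0.3, -0.8, 0.3]
grip_force: 0.7
```

The force falls to zero only at the tooth just passed, and about 12 N was still there at that angle, so the jaw is held firmly past home. I'm backing off, lifting and waiting.

```bash
python3 -m crank '[{"slide":[0,0.02,0],"rot":[0,0,0]},{"slide":[0,0.02,0],"rot":[0,0,0]},{"slide":[0,0.01,-0.04],"rot":[0,0,0]},{"slide":[0,0,-0.04],"rot":[0,0,0]},{"slide":[0,0,-0.04],"rot":[0,0,0]},{"slide":[0,0,0],"rot":[0,0,0]},{"slide":[0,0,0],"rot":[0,0,0]},{"slide":[0,0,0],"rot":[0,0,0]},{"slide":[0,0,0],"rot":[0,0,0]},{"slide":[0,0,0],"rot":[0,0,0]},{"slide":[0,0,0],"rot":[0,0,0]},{"slide":[0,0,0],"rot":[0,0,0]}]' | egrep 'clock|ee|for'
python3 - <<'E'
from h import *
im=vision.camera("wrist");cv2.imwrite("pics/w2.png",im[:,:,::-1])
m=vision.camera_model("wrist")
p=np.array([.6090,.0062]); 
for a in (.19,.235,.28): 
    t=[p[0]-.135*np.cos(.5-a),p[1]-.135*np.sin(.5-a),.0745];print(a,np.round(t,4),np.round(proj("wrist",t,m)))
im=vision.camera("side");cv2.imwrite("pics/s2.png",cv2.resize(im[130:250,265:425,::-1],None,fx=5,fy=5,interpolation=cv2.INTER_CUBIC))
E
python3 -m crank '[{"slide":[0,0,0],"rot":[0,0,0]},{"slide":[0,0,0],"rot":[0,0,0]},{"slide":[0,0,0],"rot":[0,0,0]},{"slide":[0,0,0],"rot":[0,0,0]},{"slide":[0,0,0],"rot":[0,0,0]},{"slide":[0,0,0],"rot":[0,0,0]},{"slide":[0,0,0],"rot":[0,0,0]},{"slide":[0,0,0],"rot":[0,0,0]},{"slide":[0,0,0],"rot":[0,0,0]},{"slide":[0,0,0],"rot":[0,0,0]},{"slide":[0,0,0],"rot":[0,0,0]},{"slide":[0,0,0],"rot":[0,0,0]}]' | egrep 'clock|ee|for'
python3 -m crank '[{"slide":[0,0,0],"rot":[0,0,0]},{"slide":[0,0,0],"rot":[0,0,0]},{"slide":[0,0,0],"rot":[0,0,0]},{"slide":[0,0,0],"rot":[0,0,0]},{"slide":[0,0,0],"rot":[0,0,0]},{"slide":[0,0,0],"rot":[0,0,0]},{"slide":[0,0,0],"rot":[0,0,0]},{"slide":[0,0,0],"rot":[0,0,0]},{"slide":[0,0,0],"rot":[0,0,0]},{"slide":[0,0,0],"rot":[0,0,0]},{"slide":[0,0,0],"rot":[0,0,0]},{"slide":[0,0,0],"rot":[0,0,0]}]' | egrep 'clock|ee|for'
```

```text
clock: 10.0
ee_pos: [0.4996, -0.0932, 0.156]
force: [-0.4, -0.3, 1.0]
grip_force: 0.0
0.19 [ 0.4804 -0.035   0.0745] [241. 217.]
0.235 [ 0.4787 -0.0292  0.0745] [233. 217.]
0.28 [ 0.4773 -0.0233  0.0745] [226. 217.]
clock: 11.3
ee_pos: [0.4999, -0.0933, 0.1565]
force: [0.4, 1.0, -0.2]
grip_force: 0.0
clock: 12.5
ee_pos: [0.4998, -0.0933, 0.1564]
force: [0.1, 0.1, -0.4]
grip_force: 0.0
```

View pics/w2.png

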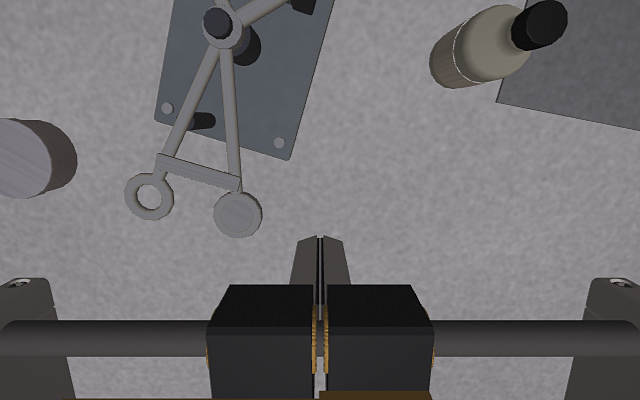

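View pics/s2.png

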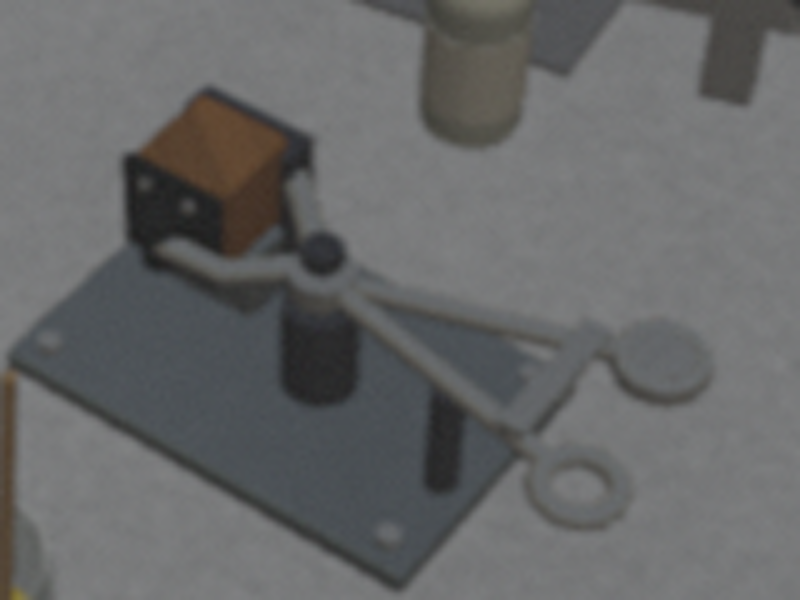

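The side view shows the top piece flush on the heel with both pins through it and the jaw bearing on it. The wrist view has the disc at (238,214). It has held for more than 3 s, so I'm going above the disc to release.

```bash
python3 -m crank '[{"slide":[-0.003,-0.042,0],"rot":[0,0,0]},{"slide":[0,-0.042,0],"rot":[0,0,0]},{"slide":[0,0,0.031],"rot":[0,0,0]},{"slide":[0,0,0.031],"rot":[0,0,0]},{"slide":[0,0,0.031],"rot":[0,0,0]},{"slide":[0,0,0],"rot":[0,0,0]},{"slide":[0,0,0],"rot":[0,0,0]}]' | egrep 'clock|ee|for'
python3 -m crank '[{"slide":[0,0,0.004],"rot":[0,0,0]},{"slide":[0,0,0.004],"rot":[0,0,0]},{"slide":[0,0,0],"rot":[0,0,0]}]' | egrep 'clock|ee|for'
```

```text
clock: 13.2
ee_pos: [0.48, -0.0334, 0.0868]
force: [0.3, 0.6, 0.6]
grip_force: 0.0
clock: 13.5
ee_pos: [0.4815, -0.0339, 0.082]
force: [0.9, -0.2, 3.9]
grip_force: 1.5
```

```bash
python3 -m crank '[{"slide":[0,0,0.004],"rot":[0,0,0]},{"slide":[0,0,0.003],"rot":[0,0,0]},{"slide":[0,0,0],"rot":[0,0,0]}]' | egrep 'clock|ee|for'
```

```text
clock: 13.8
ee_pos: [0.482, -0.0346, 0.0769]
force: [1.2, -2.5, 5.8]
grip_force: 3.3
```

```bash
python3 -m crank '[{"slide":[0,0.002,0.003],"rot":[0,0,0]},{"slide":[0,0.003,0.001],"rot":[0,0,0]},{"slide":[0,0.003,0],"rot":[0,0,0]}]' | egrep 'clock|ee|for'
```

```text
clock: 14.1
ee_pos: [0.4842, -0.0406, 0.0744]
force: [-0.0, -1.9, 8.3]
grip_force: 4.1
```

```bash
python3 -m crank '[{"slide":[0,0.004,0],"rot":[0,0,0]},{"slide":[0,0.004,0],"rot":[0,0,0]},{"slide":[0,0.004,0],"rot":[0,0,0]}]' | egrep 'clock|ee|for'; python3 -m crank '[{"slide":[0,0.004,0],"rot":[0,0,0]},{"slide":[0,0.004,0],"rot":[0,0,0]},{"slide":[0,0.004,0],"rot":[0,0,0]},{"slide":[0,0,0],"rot":[0,0,0]}]' | egrep 'clock|ee|for'
```

```text
clock: 14.4
ee_pos: [0.4877, -0.0491, 0.0749]
force: [2.2, -1.3, 8.0]
grip_force: 3.9
clock: 14.8
ee_pos: [0.4886, -0.0554, 0.0741]
force: [0.3, 4.6, 8.0]
grip_force: 4.1
```

```bash
python3 -m crank '[{"slide":[0,0.004,0],"rot":[0,0,0]},{"slide":[0,0.003,0],"rot":[0,0,0]},{"slide":[0,0,0],"rot":[0,0,0]}]' | egrep 'clock|ee|for'
python3 -m crank '[{"slide":[0,0,-0.006],"rot":[0,0,0]},{"slide":[0,0,-0.01],"rot":[0,0,0]},{"slide":[0,0.04,-0.04],"rot":[0,0,0]},{"slide":[0,0.04,-0.04],"rot":[0,0,0]},{"slide":[0,0,-0.03],"rot":[0,0,0]},{"slide":[0,0,0],"rot":[0,0,0]},{"slide":[0,0,0],"rot":[0,0,0]}]' | egrep 'clock|ee|for'
python3 - <<'E'
from h import *
im=vision.camera("wrist");m=vision.camera_model("wrist");cv2.imwrite("pics/w3.png",im[:,:,::-1])
for a in (0,.055,.1):
    t=[.609-.135*np.cos(.5-a),.0062-.135*np.sin(.5-a),.0745];print(a,np.round(proj("wrist",t,m)))
im=vision.camera("side");cv2.imwrite("pics/s3.png",cv2.resize(im[130:250,265:425,::-1],None,fx=5,fy=5,interpolation=cv2.INTER_CUBIC))
E
```

```text
clock: 15.1
ee_pos: [0.4892, -0.0602, 0.0737]
force: [-0.5, 5.8, 8.5]
grip_force: 4.1
clock: 15.8
ee_pos: [0.5044, -0.119, 0.1663]
force: [-0.7, 0.4, -0.5]
grip_force: 0.0
0 [243. 206.]
0.055 [235. 208.]
0.1 [227. 209.]
```

View pics/w3.png

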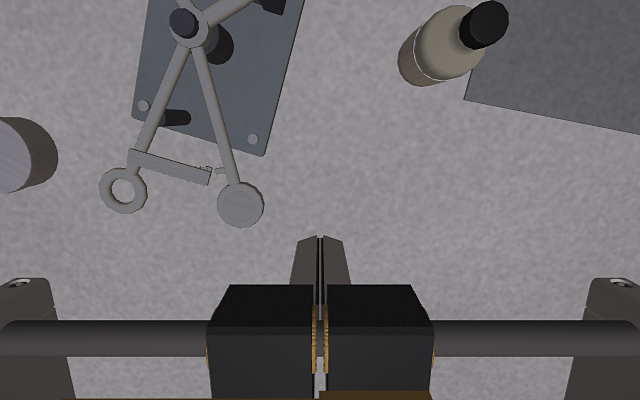

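View pics/s3.png

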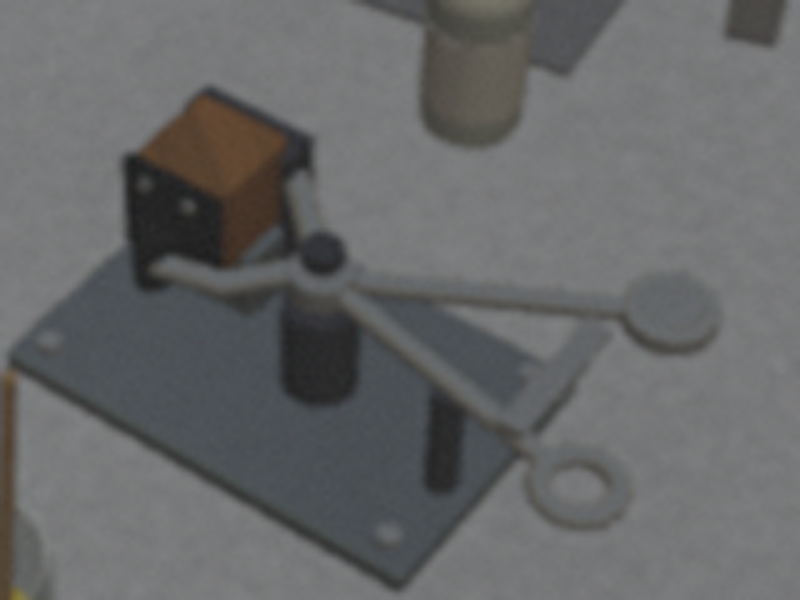

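The disc is back at (240,206) in the wrist view, and at its starting place in the side crop (672,312). The handle is fully open, the top piece is still home with its pins showing, and the bystanders are untouched.

```bash
python3 -c "
from workcell import workorder;print(workorder.job_done())"
```

```text
the job is handed in; nothing more can be done
None
```

The job is handed in: the clamp pushed the top piece home, held it by itself for over 3 s and was released fully open; the highest force read was about 19.4 N, it took about 16 s, and nothing else was touched.

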